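# Hold the forceps tray open at the pointer

### The arm

A 6-joint arm with a two-finger parallel gripper is mounted at the origin on the work surface. World frame = base frame: x ahead of the robot, y to its left, z up, the work surface at z = 0. Lengths are in mm, angles in rad, forces in N, time in s.
With the tool pointing down it reaches from about 350 to 975 mm from the base axis. Payload 17.4 kg.
Tool frame: the origin (TCP) lies on the centre line of the jaws, within the pads' length; the fingertips stand 8 mm ahead of it and the grasp point (between the pads) lies 11 mm behind it (robot.tips_ahead is the z of the fingertips in the tool frame, in mm); z points along the fingers, y is the direction in which the jaws open and shut (so a half turn about z gives the same grasp; the last joint's range is limited). The gripper opens to 85 mm and grips with 20 to 120 N. Pads are 22 mm wide; open, the fingers measure 114 mm over their backs; the gripper's body (76 mm by 85 mm) begins 54 mm behind the grasp point. The pads swing forward as they close: fully open they stand 13 mm farther back than shut.
Start: joints at [-1.152, 0.116, 1.442, -0, 1.584, -0.038], TCP at [297.72, -605.801, 239.303] pointing down, gripper open.
Joint ranges: [-2.83, 2.83], [-0.83, 2.19], [0.07, 2.5], [-1.14, 4.28], [0.01, 3], [-2.97, 2.97]. Speed limits (rad/s): [1.89, 1.89, 2.22, 3.14, 3.14, 3.14].

### API

Orientations are given as a rotation vector (axis times angle).
In Python, from plant import robot, snapshot gives the robot as it stands.
- The arm moves only by the tool apply_moves, never from a script. Its argument "motion" is a list of rows, each a list of 3 entries, a list of its own where there are three numbers: the shift along the tool's x, y, z in mm, then the turn, a rotation vector about the tool's x, y, z in rad, then the gripper's target within -1 to 1 (fully open at 1, half-way at 0, shut at -1). In form: [[[tx, ty, tz], [wx, wy, wz], hand], ...]. A call has exactly 5 rows; each row is the pose to reach, as a shift and turn from the pose commanded when the call began, along the tool's axes at that moment; what a row does not reach only later rows make up. A row lasts 1/12 s, in which the tool goes at most 41.7 mm and 7.16 degrees, less where a joint would pass 70% of its speed; a pose out of reach is approached as far as the arm can. A call with a gripper value outside its range is refused whole. The fingers move at their own pace and stop on an object; "grip_force" is the grip in N (left out, the last holds). Time passes only in rows, so rows that repeat a pose let the fingers close, or fill a call up. It gives the time, the measured TCP pose, the force and the opening at its end, in the units of the state.
- robot.state(): the state, without advancing time (a new reading comes with each control period).
- snapshot(name): name is "side" or "top"; returns a dict with "color" (400x640x3 uint8, red, green, blue), "intrinsics" (3x3 intrinsics, pixels), "dist" ([k1, k2, p1, p2, k3] as OpenCV has them; the pictures are not rectified), "cam_to_world" (4x4, takes a point from camera to world coordinates). Camera axes: x right, y down, z forward; pixel columns grow to the right and rows downward; lengths in mm; the calibration is good to about 2 mm. A picture is of the moment at which its call begins. There is no depth.
- robot.close_job(): hands the job in, once; it reports no verdict.
The state is a dict: "time": time; "joint_positions": joint angles; "qvel": joint speeds; "effort": joint torques, N m; "eef_pos": TCP position; "ee_rot": TCP orientation; "force": force on the tool from outside, world axes, zero at the start; "ft_torque": the same for the moment, N m; "gripper_width": finger opening in mm.
Only numpy, scipy, OpenCV 4.12 (cv2) and the standard library are available. Lean on these libraries where they do the work, as an engineer would, in place of code of your own. Each camera call takes 0.05 s, during which the arm holds its last target.

### The job

One of the two self-closing trays on the counter unit holds the forceps, the other a round bowl. Pull out only the tray with the forceps by its handle until its front panel is level with the pointer blade standing between the trays, and finish while still holding it there against its spring so that I can take the forceps out; leave the other tray shut and do not disturb the bowl or the two bottles.

Things in the scene. Friction and masses are not known exactly. Their poses are not given: they have to be found in the camera images.
- unit: white bench unit fixed to the counter, 290 mm wide (y), 190 mm deep (x), 56 mm high, open on top, with two trays side by side. Origin: middle of its front edge, on the counter; x points into the unit (away from the handles), y to the left tray, z up. A flat aluminium runner 14 mm wide and 10 mm high goes out 170 mm from its front between the trays (along -x)
- left_tray (a joint): how far the left tray (white, 112 mm wide, 170 mm long, walls 30 mm high, open on top, white front panel; centre line at y = +75 mm in the unit's frame) is pulled out of the unit: 0 shut, grows as it comes out along the unit's -x, in m, end stop at 0.16. A spring pulls it shut with about 4 N when shut and 8 N at 0.12; let go, it runs shut
- left_handle (a point): centre of the left tray's steel handle bar, 52 mm above the counter: a straight bar 100 mm long across the tray (y), 10 mm thick (x), 14 mm high (z), held at both ends by arms 46 mm either side of its centre; 42 mm free between the bar and the front panel behind it (+x). Axes as the unit's
- left_front (a point): top middle of the left tray's front panel (8 mm thick, 112 mm wide, top edge 60 mm above the counter), half-way through its thickness. Axes as the unit's
- right_tray (a joint): how far the right tray (white, 112 mm wide, 170 mm long, walls 30 mm high, open on top, white front panel; centre line at y = -75 mm in the unit's frame) is pulled out of the unit: 0 shut, grows as it comes out along the unit's -x, in m, end stop at 0.16. A spring pulls it shut with about 4 N when shut and 8 N at 0.12; let go, it runs shut
- right_handle (a point): centre of the right tray's steel handle bar, 52 mm above the counter: a straight bar 100 mm long across the tray (y), 10 mm thick (x), 14 mm high (z), held at both ends by arms 46 mm either side of its centre; 42 mm free between the bar and the front panel behind it (+x). Axes as the unit's
- right_front (a point): top middle of the right tray's front panel (8 mm thick, 112 mm wide, top edge 60 mm above the counter), half-way through its thickness. Axes as the unit's
- pointer: pointer fixed on the runner in front of the unit: an upright dark steel blade 8 mm thick (x), 28 mm wide (y), its top edge 60 mm above the counter, on an aluminium foot 24 mm long and 22 mm wide. Origin: on the counter, half-way through the blade's thickness. Axes as the unit's. It is the mark for the tray's front panel
- forceps_mid (a point): middle of the dark steel forceps (122 mm long, 26 mm wide, 6 mm thick), lying lengthwise in one of the trays
- bowl_mid (a point): centre, half-way up, of the round steel bowl (66 mm across, 30 mm high) standing in the other tray
- soap: white bottle 68 mm across, 170 mm high, standing on the counter; origin under its centre
- rinse: blue bottle 56 mm across, 140 mm high, standing on the counter; origin under its centre

How it is judged:
By the outcome, as a careful person would: the job done as asked, in the order asked, and still so for the second after the job is handed in, while the arm keeps its last pose, push and grip.
It also fails if it takes over 32 s, if anything falls off the work surface, if the arm or the gripper's body presses on something with over 40 N, if the wrist force passes 120 N, or if a joint passes its speed limit or range.

## Working session

There is one attempt and no reset: what is moved stays moved. The work goes in short steps, Python scripts to look and compute and a tool call to move; the robot and the scene stay as the last step left them, time stands still between calls to the robot, and variables do not carry over. Pictures are saved under pics/ and viewed, and the job is handed in when it is done.

Besides the shell and the picture viewer there is one more tool, called after "Emit:" as name(argument=value, ...) on one line, values as JSON. apply_moves: Moves the arm, as the interface text tells. Its arguments: {"type":"object","properties":{"motion":{"type":"array","items":{"type":"array"}},"grip_force":{"type":"number"}},"required":["motion"]}

```bash
mkdir -p pics; ls; python3 - <<'E'
from plant import robot, snapshot
import cv2
s=robot.state(); print(s)
import numpy as np
for n in("side","top"):
    d=snapshot(n); cv2.imwrite(f"pics/{n}0.png",d["color"][:,:,::-1]); print(n,d["intrinsics"],d["dist"],d["cam_to_world"])
    np.savez(f"{n}0.npz",**{k:np.array(v) for k,v in d.items()})
E
```

```text
pics
{'time': 0.0, 'joint_positions': array([-1.15177267e+00,  1.16437719e-01,  1.44225221e+00, -2.92961881e-05,
        1.58398390e+00, -3.78012704e-02]), 'qvel': array([-3.17723365e-04, -4.91042627e-04, -1.75874066e-04, -8.28247139e-04,
        7.40644088e-05, -1.54305679e-03]), 'effort': array([-8.94870591e-04, -7.31971765e+01, -6.32492924e+01, -2.90361513e-04,
        6.12100397e-03, -2.46432421e-05]), 'eef_pos': array([ 297.65464888, -605.62965461,  238.60281972]), 'ee_rot': array([-3.05896785e+00, -7.11115859e-01,  3.66816195e-04]), 'force': array([0.21566066, 0.04174001, 0.37914958]), 'ft_torque': array([-0.08797163, -0.01031853, -0.01514275]), 'gripper_width': 85.18204801157468}
side [[495.87346849   0.         321.34894988]
 [  0.         495.87346849 198.25778875]
 [  0.           0.           1.        ]] [-0.0054838  0.         0.         0.         0.       ] [[-8.15802925e-01 -3.12947912e-01  4.86342670e-01 -3.55505084e+01]
 [-5.77986469e-01  4.12206958e-01 -7.04284790e-01  9.77998262e+02]
 [ 1.99306218e-02 -8.55657074e-01 -5.17159301e-01  7.96121253e+02]
 [ 0.00000000e+00  0.00000000e+00  0.00000000e+00  1.00000000e+00]]
top [[390.46244232   0.         316.56301961]
 [  0.         390.46244232 195.98525358]
 [  0.           0.           1.        ]] [-0.04607068  0.          0.          0.          0.        ] [[-2.88187240e-03 -9.94115869e-01  1.08283581e-01  5.13063174e+02]
 [-9.99980592e-01  3.46301436e-03  5.17918834e-03 -4.26520868e+00]
 [-5.52370091e-03 -1.08266554e-01 -9.94106555e-01  1.24783529e+03]
 [ 0.00000000e+00  0.00000000e+00  0.00000000e+00  1.00000000e+00]]
```

View pics/side0.png

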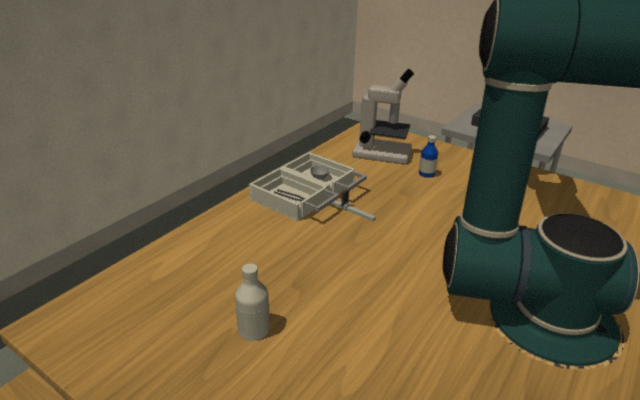

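View pics/top0.png

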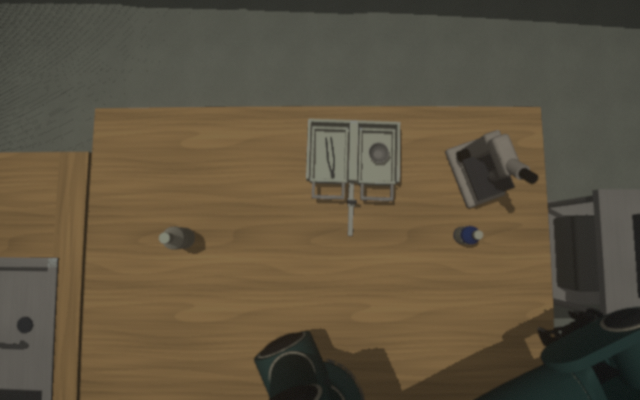

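Top view: the forceps lie in the left tray (about 331,157), and the bowl is in the right one (379,153). The runner goes down to about (350,235). The bottles are at (172,238) and (470,236), away from the work area. I'll zoom in next.

```bash
python3 - <<'E'
import cv2
a=cv2.imread("pics/top0.png")[110:245,295:415]; cv2.imwrite("pics/top0z.png",cv2.resize(a,None,fx=4.4,fy=4.4,interpolation=cv2.INTER_CUBIC)[:600]*1)
a=cv2.imread("pics/side0.png")[145:230,240:385]; cv2.imwrite("pics/side0z.png",cv2.resize(a,None,fx=5.5,fy=5.5,interpolation=cv2.INTER_CUBIC))
E
```

```text
(no output)
```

View pics/top0z.png

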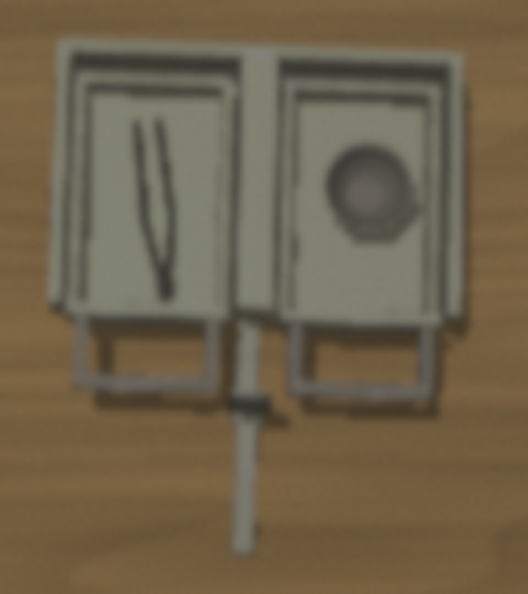

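View pics/side0z.png

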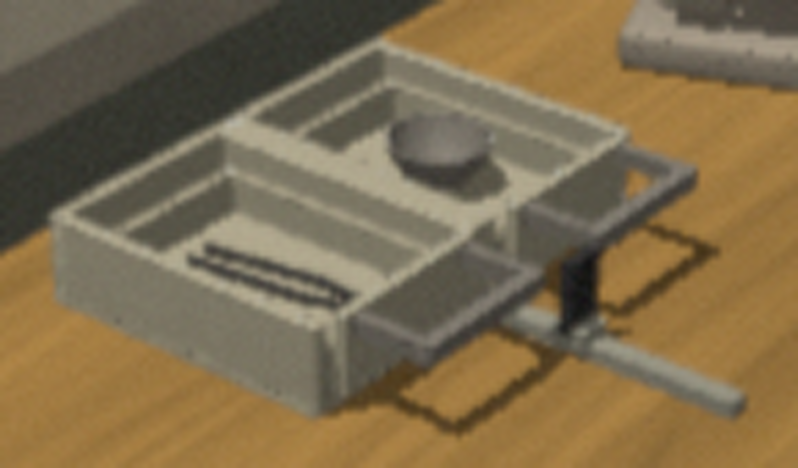

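```bash
cat > h.py <<'E'
import numpy as np,cv2
def load(n): 
    d=np.load(n); return {k:d[k] for k in d.files}
def ray(d,uv):
    p=cv2.undistortPoints(np.array(uv,float).reshape(-1,1,2),d["intrinsics"],d["dist"]).reshape(-1,2)
    T=d["cam_to_world"]; r=np.c_[p,np.ones(len(p))]@T[:3,:3].T
    return T[:3,3],r
def plane(d,uv,z):
    o,r=ray(d,uv); return o+r*((z-o[2])/r[:,2])[:,None]
def proj(d,P):
    T=np.linalg.inv(d["cam_to_world"]); rv=cv2.Rodrigues(T[:3,:3])[0]
    return cv2.projectPoints(np.array(P,float).reshape(-1,1,3),rv,T[:3,3],d["intrinsics"],d["dist"])[0].reshape(-1,2)
E
python3 - <<'E'
from h import *
np.set_printoptions(precision=1,suppress=True)
d=load("top0.npz"); s=load("side0.npz")
t=lambda x,y:((x+.5)/4.4-.5+295,(y+.5)/4.4-.5+110)
u=lambda x,y:((x+.5)/5.5-.5+240,(y+.5)/5.5-.5+145)
print("unit corners z56\n",plane(d,[t(62,40),t(464,52),t(52,305),t(462,318)],56))
print("bars z52 L l,r,mid; R l,r\n",plane(d,[t(75,384),t(217,383),t(290,391),t(434,393)],52))
print("blade top z60",plane(d,[t(250,403)],60)," runner end z10",plane(d,[t(243,551)],10),"runner start",plane(d,[t(248,325)],10))
print("side: unit corners z56\n",plane(s,[u(55,215),u(385,40),u(628,133),u(325,325)],56))
print("side blade top",plane(s,[u(580,250)],60), "bar L",plane(s,[u(430,350),u(535,270)],58),plane(s,[u(605,240),u(690,175)],58), "runner end",plane(s,[u(738,400)],10))
E
```

```text
unit corners z56
 [[ 887.4   25.9   56. ]
 [ 877.8 -261.3   56. ]
 [ 695.9   33.1   56. ]
 [ 685.8 -254.4   56. ]]
bars z52 L l,r,mid; R l,r
 [[ 640.6   17.1   52. ]
 [ 640.9  -82.3   52. ]
 [ 635.1 -133.3   52. ]
 [ 633.4 -234.2   52. ]]
blade top z60 [[ 626.  -104.6   60. ]]  runner end z10 [[ 524.2 -102.5   10. ]] runner start [[ 687.8 -108.1   10. ]]
side: unit corners z56
 [[ 882.1   31.7   56. ]
 [ 869.3 -255.3   56. ]
 [ 683.3 -242.2   56. ]
 [ 694.4   33.1   56. ]]
side blade top [[ 628.  -105.2   60. ]] bar L [[635.5  22.6  58. ]
 [637.4 -75.8  58. ]] [[ 624.9 -125.4   58. ]
 [ 626.1 -217.    58. ]] runner end [[521.2 -97.4  10. ]]
```

```bash
cat > prof.py <<'E'
from h import *
def prof(d,x0,y0,yaw,w,z,a,b,step=1.0):
    # grey profile along unit x at unit-offset about (x0,y0), averaged over lateral half width w
    g=cv2.cvtColor(d["color"],cv2.COLOR_RGB2GRAY).astype(np.float32)
    xs=np.arange(a,b,step); ls=np.linspace(-w,w,9); c,s=np.cos(yaw),np.sin(yaw)
    P=np.array([[x0+c*x-s*l,y0+s*x+c*l,z] for x in xs for l in ls])
    uv=proj(d,P).astype(np.float32)
    v=cv2.remap(g,uv[:,0].reshape(1,-1),uv[:,1].reshape(1,-1),cv2.INTER_LINEAR).reshape(len(xs),-1).mean(1)
    return xs,v
E
python3 - <<'E'
from prof import *
np.set_printoptions(precision=0,suppress=True,linewidth=200)
d=load("top0.npz"); s=load("side0.npz")
for nm,dd in(("top",d),("side",s)):
  for what,l,w,z in(("blade",0,9,60),("Lbar",75,35,59),("Rbar",-75,35,59),("Lpanel",75,35,60),("Rpanel",-75,35,60)):
    c,si=np.cos(-.035),np.sin(-.035)
    a,b=(-80,-40) if what[1]!="p" else (-20,16)
    xs,v=prof(dd,690.8-si*l,-108.3+c*l,-.035,w,z,a,b,2)
    print(nm,what,a,v)
E
```

```text
top blade -80 [ 98.  92.  85.  76.  67.  58.  55.  56.  60.  71.  84.  96. 105. 110. 111. 111. 111. 111. 110. 110.]
top Lbar -80 [96. 95. 93. 88. 81. 73. 69. 67. 69. 74. 79. 86. 92. 97. 99. 99. 98. 96. 95. 95.]
top Rbar -80 [94. 93. 89. 83. 76. 68. 64. 64. 67. 73. 79. 86. 91. 95. 97. 97. 96. 96. 95. 95.]
top Lpanel -20 [ 69.  65.  62.  61.  62.  67.  77.  92. 107. 118. 123. 124. 123. 121. 120. 119. 118. 117.]
top Rpanel -20 [ 65.  61.  59.  59.  61.  69.  81.  97. 110. 119. 123. 125. 125. 126. 127. 127. 127. 127.]
side blade -80 [106.  93.  74.  55.  44.  45.  51.  56.  60.  64.  68.  74.  78.  81.  83.  84.  84.  84.  85.  86.]
side Lbar -80 [102. 104. 103.  96.  85.  73.  66.  63.  67.  79.  96. 111. 118. 118. 112. 102.  93.  88.  86.  85.]
side Rbar -80 [115. 116. 115. 108.  95.  84.  74.  69.  72.  83.  98. 112. 119. 120. 116. 111. 105. 102. 100.  97.]
side Lpanel -20 [ 86.  85.  85.  87.  94. 109. 132. 150. 157. 155. 148. 141. 137. 135. 135. 135. 135. 135.]
side Rpanel -20 [ 87.  87.  87.  90.  98. 117. 139. 151. 154. 152. 146. 140. 136. 135. 133. 133. 132. 131.]
```

```bash
cat > mv.py <<'E'
import sys
from h import *
from plant import robot
from scipy.spatial.transform import Rotation as R
def go(x,y,z,yaw=-0.035):
    s=robot.state(); Rc=R.from_rotvec(s["ee_rot"])
    ty=np.array([np.cos(yaw),np.sin(yaw),0]); tz=np.array([0,0,-1.]); Rt=R.from_matrix(np.c_[np.cross(ty,tz),ty,tz])
    print("t",s["time"],"pos",s["eef_pos"].round(1),"F",s["force"].round(1),"w",round(s["gripper_width"],1))
    print("shift",Rc.inv().apply(np.array([x,y,z])-s["eef_pos"]).round(1),"turn",(Rc.inv()*Rt).as_rotvec().round(3))
if __name__=="__main__": go(*map(float,sys.argv[1:]))
E
python3 mv.py 640.4 -31.5 200
```

```text
t 0.1 pos [ 297.7 -605.6  238.6] F [-0.4  0.5  0.5] w 85.5
shift [ 560.8 -364.1   39. ] turn [-1.000e-03 -1.000e-03 -1.079e+00]
```

Emit:
apply_moves(motion=[[[31,-20,0],[0,0,-0.06],0],[[62,-40,0],[0,0,-0.12],0],[[93,-60,0],[0,0,-0.18],0],[[124,-80,0],[0,0,-0.24],0],[[155,-100,0],[0,0,-0.3],0]])

```text
time: 0.52
eef_pos: [393.1, -446.1, 238.9]
ee_rot: [-2.917, -1.164, 0.0]
force: [1.3, -0.0, 0.1]
gripper_width: 43.0
```

```bash
python3 mv.py 640.4 -31.5 200
```

```text
t 0.5167 pos [ 393.1 -446.1  238.9] F [ 1.3 -0.   0.1] w 43.0
shift [ 464.7 -130.4   39.1] turn [-0.    -0.    -0.776]
```

Emit:
apply_moves(motion=[[[34,-9,0],[0,0,-0.06],0],[[68,-18,0],[0,0,-0.12],0],[[102,-27,0],[0,0,-0.18],0],[[136,-36,0],[0,0,-0.24],0],[[170,-45,0],[0,0,-0.3],0]])

```text
time: 0.93
eef_pos: [485.9, -296.6, 239.1]
ee_rot: [-2.711, -1.588, 0.0]
force: [-0.0, -0.8, -0.0]
gripper_width: 42.6
```

```bash
python3 mv.py 640.4 -31.5 200
```

```text
t 0.9333 pos [ 485.9 -296.6  239.1] F [-0.  -0.8 -0. ] w 42.6
shift [306.8   5.1  39.1] turn [-0.    -0.    -0.476]
```

Emit:
apply_moves(motion=[[[31,1,4],[0,0,-0.05],0],[[62,1,8],[0,0,-0.1],0],[[93,2,12],[0,0,-0.15],0],[[124,2,16],[0,0,-0.2],0],[[155,3,20],[0,0,-0.25],0]])

```text
time: 1.35
eef_pos: [564.6, -163.2, 218.9]
ee_rot: [-2.492, -1.913, 0.0]
force: [-0.4, -0.8, 0.4]
gripper_width: 42.4
```

```bash
python3 mv.py 640.4 -31.5 200
```

```text
t 1.35 pos [ 564.6 -163.2  218.9] F [-0.4 -0.8  0.4] w 42.4
shift [146.8  39.1  18.9] turn [-0.    -0.    -0.226]
```

Emit:
apply_moves(motion=[[[37,10,5],[0,0,-0.06],0],[[74,20,10],[0,0,-0.12],0],[[110,30,15],[0,0,-0.18],0],[[146.8,39.1,18.9],[0,0,-0.226],0],[[146.8,39.1,18.9],[0,0,-0.226],0]])

```text
time: 1.77
eef_pos: [641.8, -28.3, 198.6]
ee_rot: [-2.254, -2.185, 0.0]
force: [-0.0, -0.1, -0.7]
gripper_width: 42.6
```

```bash
python3 mv.py 640.4 -31.5 85;python3 - <<'E'
from plant import robot, snapshot
import cv2,numpy as np
for n in("side","top"):
    d=snapshot(n); np.savez(f"{n}1.npz",**{k:np.array(v) for k,v in d.items()}); c=d["color"][:,:,::-1]
    a=c[110:245,275:415] if n=="top" else c[120:230,240:400]
    cv2.imwrite(f"pics/{n}1z.png",cv2.resize(a,None,fx=4.4,fy=4.4,interpolation=cv2.INTER_CUBIC))
E
```

```text
t 1.7667 pos [641.8 -28.3 198.6] F [-0.  -0.1 -0.7] w 42.6
shift [ -3.5  -1.1 113.6] turn [-0.002 -0.001  0.004]
```

View pics/side1z.png

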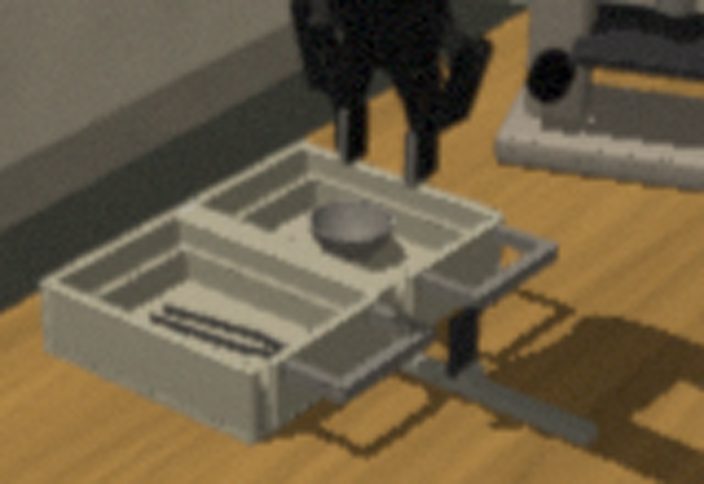

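View pics/top1z.png

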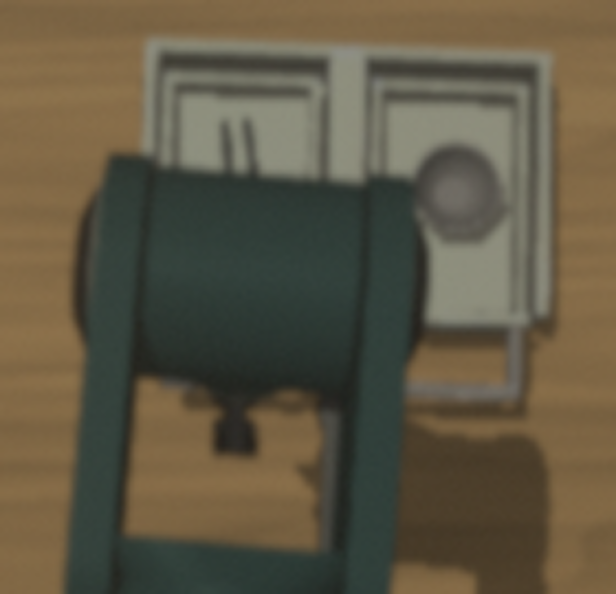

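Side view: the half-open gripper is above the left handle with its fingers spread along the pull direction. Top view: the wrist hides the left panel, so the side view has to do the final check. Going down next.

Emit:
apply_moves(motion=[[[-2,0,25],[0,0,0],0],[[-2,0,55],[0,0,0],0],[[-2,0,80],[0,0,0],0],[[-2,0,95],[0,0,0],0],[[-2,0,95],[0,0,0],0]])

```text
time: 2.28
eef_pos: [638.5, -36.0, 102.0]
ee_rot: [-2.262, -2.175, 0.005]
force: [-0.7, 0.6, -0.4]
gripper_width: 42.7
```

```bash
python3 mv.py 640.4 -31.5 41; python3 - <<'E'
from plant import robot, snapshot
import cv2,numpy as np
d=snapshot("side"); c=d["color"][:,:,::-1]
cv2.imwrite("pics/side2z.png",cv2.resize(c[140:230,250:380],None,fx=6,fy=6,interpolation=cv2.INTER_CUBIC))
E
python3 mv.py 640.4 -31.5 41
```

```text
t 2.2833 pos [638.5 -36.  102. ] F [-0.7  0.6 -0.4] w 42.7
shift [ 4.6  2.  61. ] turn [-0.005 -0.    -0.004]
t 2.3333 pos [639.5 -35.9 104.5] F [0.5 0.1 0.8] w 42.7
shift [ 4.5  0.9 63.5] turn [-0.002 -0.    -0.004]
```

View pics/side2z.png

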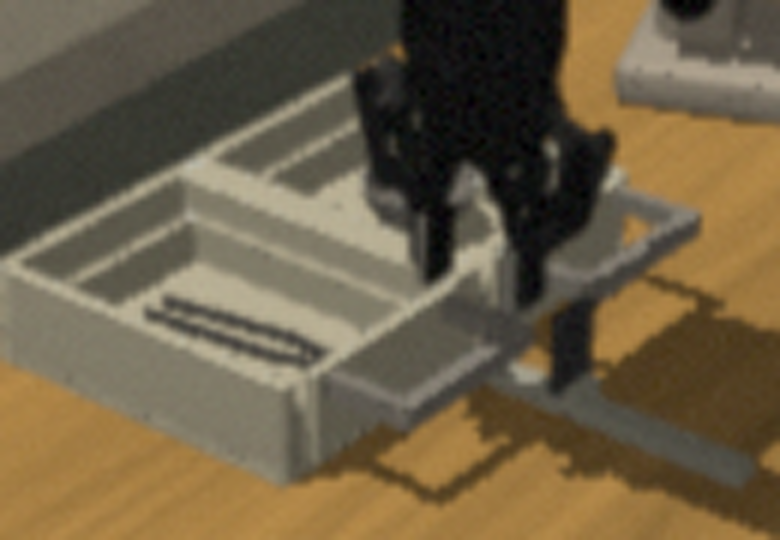

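Emit:
apply_moves(motion=[[[4,1,15],[0,0,0],0],[[4,1,30],[0,0,0],0],[[4,1,46],[0,0,0],0],[[4,1,60],[0,0,0],0],[[4,1,63],[0,0,0],0]])

```text
time: 2.75
eef_pos: [640.3, -31.2, 39.6]
ee_rot: [-2.262, -2.177, 0.003]
force: [-0.7, 0.9, -1.1]
gripper_width: 42.6
```

Emit:
apply_moves(motion=[[[0,0,0],[0,0,0],0],[[0,0,0],[0,0,0],-0.5],[[0,0,0],[0,0,0],-1],[[0,0,0],[0,0,0],-1],[[0,0,0],[0,0,0],-1]], grip_force=60)

```text
time: 3.17
eef_pos: [640.9, -31.3, 43.6]
ee_rot: [-2.263, -2.178, 0.001]
force: [-13.0, 0.5, 10.4]
gripper_width: 9.0
```

```bash
python3 - <<'E'
from plant import robot, snapshot
import cv2,numpy as np
d=snapshot("side"); c=d["color"][:,:,::-1]
np.savez("side3.npz",**{k:np.array(v) for k,v in d.items()})
cv2.imwrite("pics/side3z.png",cv2.resize(c[140:230,250:380],None,fx=6,fy=6,interpolation=cv2.INTER_CUBIC))
E
python3 mv.py 640.4 -31.5 41
```

```text
t 3.2167 pos [640.9 -31.3  43.6] F [-12.5  -0.7   9.7] w 8.8
shift [-0.2 -0.5  2.6] turn [-0.001  0.    -0.003]
```

View pics/side3z.png

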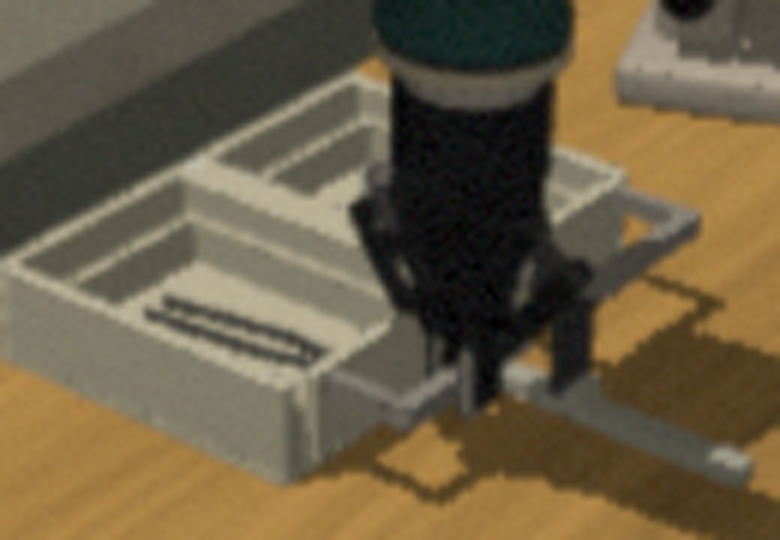

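Side view: the jaws hold the left bar near its middle, with a width of 9 mm for the 10 mm bar. Now a slow pull.

Emit:
apply_moves(motion=[[[0,-6,0],[0,0,0],-1],[[0,-12,0],[0,0,0],-1],[[0,-18,0],[0,0,0],-1],[[0,-24,0],[0,0,0],-1],[[0,-30,0],[0,0,0],-1]])

```text
time: 3.63
eef_pos: [611.9, -30.2, 43.6]
ee_rot: [2.261, 2.177, 0.003]
force: [6.2, 0.7, 3.0]
gripper_width: 8.6
```

Emit:
apply_moves(motion=[[[0,-7,0],[0,0,0],-1],[[0,-14,0],[0,0,0],-1],[[0,-20,0],[0,0,0],-1],[[0,-25,0],[0,0,0],-1],[[0,-28,0],[0,0,0],-1]])

```text
time: 4.05
eef_pos: [583.8, -29.2, 43.6]
ee_rot: [2.261, 2.177, 0.003]
force: [6.8, -0.7, 1.4]
gripper_width: 8.9
```

Emit:
apply_moves(motion=[[[0,0,0],[0,0,0],-1],[[0,0,0],[0,0,0],-1],[[0,0,0],[0,0,0],-1],[[0,0,0],[0,0,0],-1],[[0,0,0],[0,0,0],-1]])

```text
time: 4.47
eef_pos: [584.3, -29.2, 43.6]
ee_rot: [2.262, 2.177, 0.003]
force: [5.5, -0.6, 3.0]
gripper_width: 8.8
```

```bash
python3 - <<'E'
from plant import robot, snapshot
import cv2,numpy as np
for n in("side","top"):
    d=snapshot(n); c=d["color"][:,:,::-1]
    np.savez(n+"4.npz",**{k:np.array(v) for k,v in d.items()})
    a=c[140:230,250:380] if n=="side" else c[110:245,275:415]
    f=6 if n=="side" else 4.4
    cv2.imwrite(f"pics/{n}4z.png",cv2.resize(a,None,fx=f,fy=f,interpolation=cv2.INTER_CUBIC))
E
python3 mv.py 578.7 -29.1 43.6
```

```text
t 4.5667 pos [584.3 -29.2  43.6] F [ 5.7 -1.4  4.1] w 8.6
shift [-0.1 -5.6 -0. ] turn [ 0.003  0.    -0.003]
```

View pics/side4z.png

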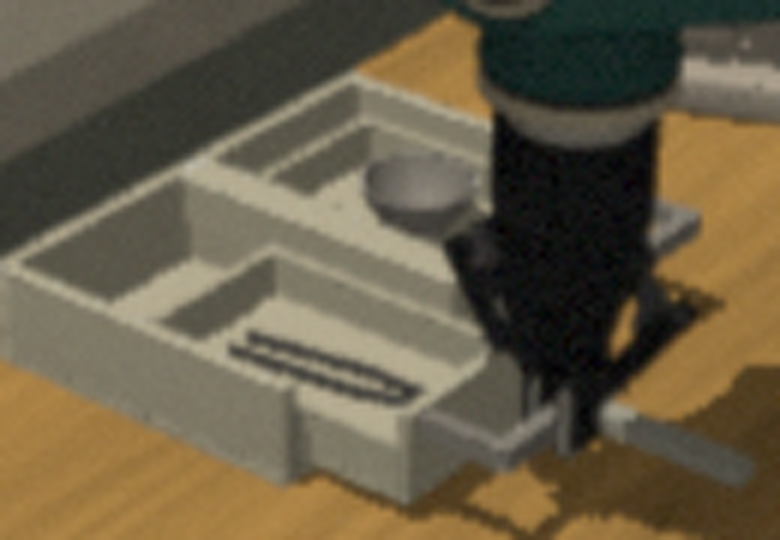

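View pics/top4z.png

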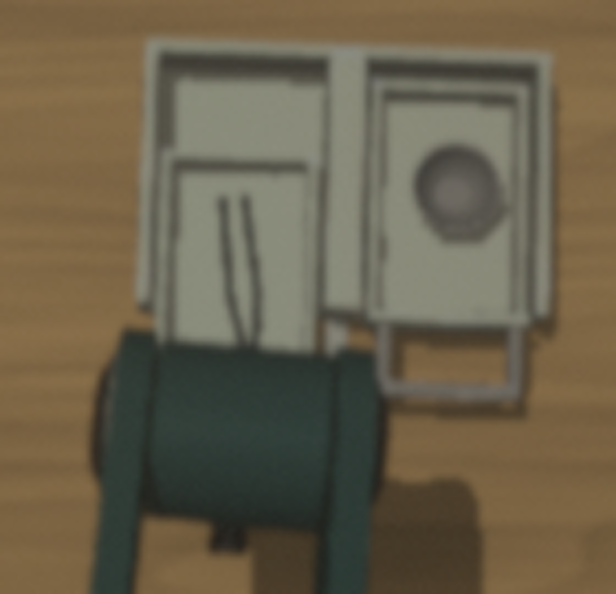

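Side view: the left tray is out about 57 mm, with the forceps still in it and the right tray shut. Before the last few mm I'll measure the blade against the panel in the side camera as well.

```bash
python3 - <<'E'
from prof import *
np.set_printoptions(precision=0,suppress=True,linewidth=200)
s0=load("side0.npz"); s4=load("side4.npz"); t0=load("top0.npz"); t4=load("top4.npz")
g=cv2.cvtColor(s0["color"],cv2.COLOR_RGB2GRAY)
print(g[184:210,335:357])
c,si=np.cos(-.035),np.sin(-.035)
W=lambda x,l,z:[690.8+c*x-si*l,-108.3+si*x+c*l,z]
np.set_printoptions(precision=1)
# blade outline projected for x=-62,-64,-66
for x in(-62,-64,-66): print(x,proj(s0,[W(x+a,b,z) for z in(60,30) for a,b in((4,14),(-4,14),(-4,-14))]).ravel())
for nm,d,a in(("s0",s0,-20),("s4",s4,-76)):
  for l in(105,115,122): 
    xs,v=prof(d,690.8-si*l,-108.3+c*l,-.035,4,60,a,a+30,1.5); print(nm,l,a,v.round())
E
```

```text
[[ 82  88  90  92  97 107 111 116 113  98  95  91  87  92  97 118 120 116 109  75  66  62]
 [ 75  87  86  87  86  87  98 108 105 109 112 105 100 108 120 122 111  93  71  61  61  65]
 [ 81  83  86  85  88  84  86  88  90  98 102 101 112 121 120 111  78  67  62  69  75  82]
 [ 83  84  84  85  85  87  87  84  85  87  88  91 101 107  95  71  61  63  69  93 101 118]
 [ 84  83  81  86  85  83  84  85  85  82  86  84  84  77  66  63  67  70  92 116 123 124]
 [ 85  86  84  86  83  84  82  85  78  78  75  68  71  68  61  73  91  91 117 121 122 119]
 [ 84  85  83  84  83  83  81  77  69  61  59  53  53  52  58  91 118 117 120 120 121 120]
 [ 86  85  81  83  81  80  75  70  60  57  53  45  35  38  76 115 118 122 121 120 124 125]
 [ 94  93  87  85  80  70  65  56  53  50  45  27  24  54  95 120 120 123 124 122 129 133]
 [116 110 103  90  71  66  57  40  41  36  29  20  24  55 100 120 121 124 128 127 129 131]
 [124 121 114  95  66  60  54  42  34  31  26  23  25  55  98 120 125 128 128 130 129 131]
 [121 113 101  72  61  61  57  41  36  24  26  23  29  56 102 123 128 130 130 131 132 131]
 [106  8
[... 1478 characters left out ...]
4.  201.3 349.4 197.5]
s0 105 -20 [ 84.  84.  83.  84.  86.  90.  99. 114. 131. 147. 158. 165. 167. 166. 164. 162. 160. 159. 158. 158.]
s0 115 -20 [ 86.  86.  85.  86.  88.  93. 102. 116. 132. 146. 154. 155. 147. 133. 116. 101.  90.  85.  85.  86.]
s0 122 -20 [101. 101. 100. 100. 101. 104. 110. 121. 136. 148. 151. 146. 133. 115.  98.  86.  83.  84.  84.  84.]
s4 105 -76 [ 86.  86.  85.  85.  87.  93. 104. 120. 138. 152. 162. 168. 169. 168. 166. 162. 159. 158. 157. 158.]
s4 115 -76 [ 90.  89.  89.  88.  90.  94. 104. 120. 139. 152. 158. 156. 145. 128. 110.  95.  83.  79.  79.  83.]
s4 122 -76 [105. 104. 103. 103. 105. 107. 114. 125. 138. 149. 155. 150. 136. 115.  95.  82.  74.  73.  80.  91.]
```

Both cameras agree within about 0.5 mm: the edge-line comparison at z = 60 leaves 5.4–5.6 mm to go (top 62.2 mm in total; side panel at -60.4 against blade at -65.9). The side view's column estimate gave less, but it depends on the lateral offset, which is off in that view.

Emit:
apply_moves(motion=[[[0,-2,0],[0,0,0],-1],[[0,-4,0],[0,0,0],-1],[[0,-5.5,0],[0,0,0],-1],[[0,-5.5,0],[0,0,0],-1],[[0,-5.5,0],[0,0,0],-1]])

```text
time: 4.98
eef_pos: [578.7, -29.0, 43.6]
ee_rot: [2.262, 2.177, 0.003]
force: [5.3, -1.0, 3.6]
gripper_width: 8.6
```

Emit:
apply_moves(motion=[[[0,0,0],[0,0,0],-1],[[0,0,0],[0,0,0],-1],[[0,0,0],[0,0,0],-1],[[0,0,0],[0,0,0],-1],[[0,0,0],[0,0,0],-1]])

```text
time: 5.4
eef_pos: [578.8, -29.0, 43.6]
ee_rot: [2.262, 2.177, 0.003]
force: [4.4, -1.4, 3.9]
gripper_width: 9.0
```

```bash
python3 - <<'E'
from plant import robot, snapshot
from prof import *
for n in("side","top"):
    d=snapshot(n); c_=d["color"][:,:,::-1]
    np.savez(n+"5.npz",**{k:np.array(v) for k,v in d.items()})
    a=c_[140:230,250:380] if n=="side" else c_[110:245,275:415]
    f=6 if n=="side" else 4.4
    cv2.imwrite(f"pics/{n}5z.png",cv2.resize(a,None,fx=f,fy=f,interpolation=cv2.INTER_CUBIC))
    cv2.imwrite(f"pics/{n}5.png",c_)
np.set_printoptions(precision=0,suppress=True,linewidth=200)
c,si=np.cos(-.035),np.sin(-.035); d=load("side5.npz")
for l in(105,115): 
    xs,v=prof(d,690.8-si*l,-108.3+c*l,-.035,4,60,-80,-45,1.5); print(l,v.round())
# back wall of left tray in top view vs start (how far out), z=30ish
for nm in("top0","top5"):
    xs,v=prof(load(nm+".npz"),690.8-si*75,-108.3+c*75,-.035,25,36,85,185,2); print(nm,v.round())
E
python3 mv.py 578.7 -29.1 43.6
```

```text
105 [ 84.  84.  85.  86.  90.  99. 117. 138. 151. 160. 165. 168. 168. 166. 164. 162. 161. 160. 159. 157. 155. 156. 156. 155.]
115 [ 88.  88.  88.  90.  94. 102. 117. 134. 149. 156. 153. 143. 130. 115. 100.  87.  78.  76.  76.  75.  74.  74.  79.  84.]
top0 [112. 112. 113. 113. 113. 114. 114. 114. 113. 113. 113. 112. 112. 113. 113. 113. 113. 112. 112. 112. 112. 112. 113. 113. 114. 115. 116. 119. 121. 124. 126. 127. 127. 125. 122. 114. 103.  90.  80.
  75.  81.  90. 101. 104. 101.  91.  80.  68.  62.  59.]
top5 [136. 137. 136. 134. 127. 119. 106.  95.  88.  92. 102. 116. 125. 132. 135. 137. 137. 137. 137. 137. 137. 137. 137. 137. 137. 137. 137. 137. 136. 137. 137. 137. 137. 137. 137. 137. 137. 137. 136.
 135. 132. 125. 114. 102.  89.  79.  71.  66.  63.  63.]
t 5.5 pos [578.8 -29.   43.6] F [ 5.  -0.8  2.8] w 9.0
shift [-0.1 -0.1  0. ] turn [ 0.003  0.    -0.003]
```

View pics/side5z.png

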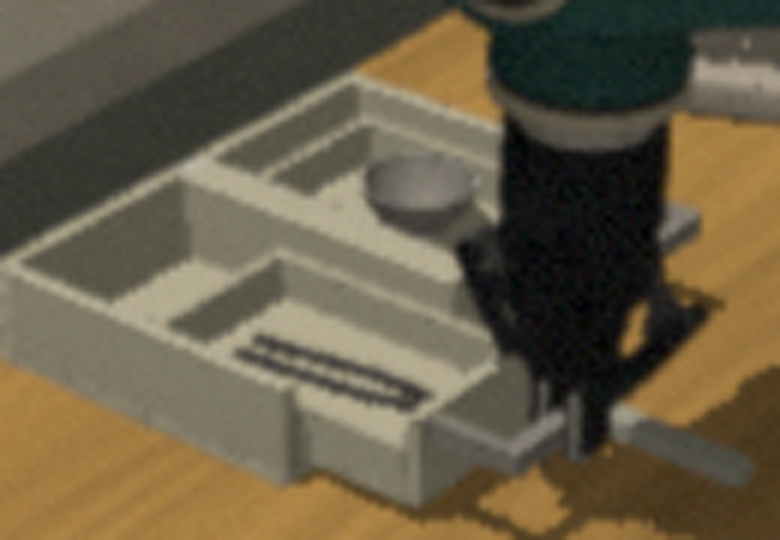

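View pics/top5.png

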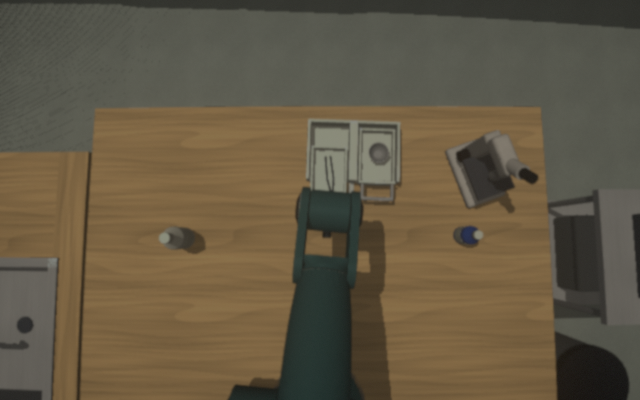

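Side view: the left panel's midline is at x ≈ -65.5 and the blade at ≈ -65.9, so they are level within 1 mm. By the top camera's starting measurements plus the travel, they are at -64.4 and -64.2. Top view: the right tray is shut, the bowl is at (379,153), and the bottles are still at (172,238) and (470,236). The hold is steady at about 5 N, so I'm handing in.

```bash
python3 -c "
from plant import robot
print(robot.close_job()); s=robot.state(); print(s['time'],s['eef_pos'],s['gripper_width'],s['force'])"
```

```text
the job is handed in; nothing more can be done
None
the job is handed in; nothing more can be done
```

I pulled the left tray, the one with the forceps, out about 62 mm by its handle. At the last reading before hand-in (5.5 s) the gripper was holding it still against roughly 5 N of spring pull.

**Level with the blade:** the panel and blade midlines agree within about 0.5 mm in the side camera. They agree within about 0.2 mm by the top camera's starting measurements plus the arm's travel. The wrist hides both from the top camera now, so it couldn't confirm this directly.

**Check that disagreed:** one side-view estimate, from the blade's left and right edges, put it about 2–3 mm closer to the unit. I set it aside because it depends on the side camera's sideways calibration, which read several mm off the top view at the unit's corners.

**Everything else:** in the last pictures the right tray is shut, and the bowl and both bottles are where they started. After hand-in the state could no longer be read, so I have no check from the final second.

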